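# Seat a moulding frame and shift its clamp valve to the second stop

## Task

Clamp the moulding frame for grinding. Without gripping or lifting anything, first push the frame along between its guide rails until it sits fully home against both stop pins at the far end. Then push the valve's upright lever with your fingers, away from the robot, past its middle notch and on to its far stop so that the clamp comes down on the frame; push firmly but do not ram either of them, and leave the things around the fixture where they are.

Things in the scene. Friction and masses are not known exactly. Their poses are not given: they have to be found in the camera images.
- fixture: Clamping fixture bolted to the bench: steel plate 300 (x) x 370 (y) x 15 mm. Origin: centre of its underside, on the bench. Its x axis points away from the robot (turned up to 0.25 rad), y left, z up; all 'fixture' coordinates are in mm from here. Nest with frame and clamp on the right half, valve on the left. A filter-regulator 117 mm high stands at x 110, y 140; low copper pipes up to z 45.
- stop_line (a point): Point on the plate's top midway between the two stop pins (16 mm thick, 42 mm high, at fixture x 78, y -125 and -15), in the plane of their near faces: fixture x 70, y -70, z 15. Axes as the fixture's. The nest's two guide rails, 18 mm high, run along x from -142 to 72; inner faces at y -153 and +13.
- frame: Loose moulding frame, plain aluminium, open above and below: 130 (x) x 160 (y) x 60 mm high, walls 9 mm, 0.6 to 1 kg, between the rails with 3 mm play each side. A lug with an 11 mm upright pin (to 98 mm) juts 24 mm from each y end. Origin: centre of its underside, on the plate (z 15). Starts 17 to 42 mm short of the pins; home at fixture x 5. Sliding takes 2 to 8 N; the near wall is free to push on.
- frame_far_face (a point): Middle of the frame's far outer face, at its underside: 65 mm along +x from the frame's origin. Home when it lies in the plane of the pins' near faces (stop_line). The frame's opening is 112 (x) x 142 (y) mm.
- lever (a joint): Valve lever, hinged about the fixture's y axis at fixture x 0, y 120, z 85. 0 = near stop (release), leaning 0.45 rad to the robot; 0.45 = middle notch, upright; 0.90 = far stop (clamp), leaning 0.45 away. Starts within 0.05 of 0. A spring pulls it into the nearest of these three notches, where it stays (tipping points about 0.22 and 0.68). Leaving a notch takes about 6 N at the knob. The end stops are rigid.
- lever_knob (a point): Centre of the black ball knob, 34 mm across, atop the lever's 10 mm steel rod, 105 mm from the hinge. Moves in the fixture's x-z plane at y 120: x -46, z 180 at lever 0; x 0, z 190 at 0.45; x 46, z 180 at 0.90. Below it is the valve, 120 (x) x 50 (y) mm, its black head reaching z 97.
- clamp (a joint): Clamp arm, 64 mm long, hinged on a cylinder 73 mm high behind the pins, at fixture x 112, y -70, z 96; pointing to the robot. Worked by the valve: 0 = open, tilted up 0.85 rad (lever at 0), half way (0.42) at the middle notch, 0.85 = down and level (lever at far stop).
- clamp_foot: Spring-loaded spindle with a 16 mm rubber foot near the end of the clamp arm, 47 mm from its hinge. Origin: on the arm's centre line. With the clamp down it presses with about 4 N on the top of the far wall of a frame that is home.
- spray_can: Bystander: standing aluminium spray can, 52 mm across, 155 mm high, loose on the bench to the left of the fixture. Origin: centre of its underside.
- hammer: Bystander: hammer, 260 mm long, lying loose on the bench to the right of the fixture. Origin: at its underside, about mid-length.
- burr_cup: Bystander: open steel cup, 64 mm across, 70 mm high, loose on the bench to the left of the fixture. Origin: centre of its underside.
- spare_bush: Bystander: stepped brass bush, 40 mm across, 40 mm high, loose on the bench to the left of the fixture. Origin: centre of its underside.
Mind the look-alikes: they are no part of the job. There is more than one size of the frame; the one meant has the size given above.

How it is judged:
By the outcome, as a careful person would: the job done as asked, in the order asked, and still so for the second after the job is handed in, with the robot touching nothing.
It also fails if it takes over 45 s, if anything falls off the work surface, if the arm or the gripper's body presses on something with over 40 N, if the wrist force passes 120 N, or if a joint passes its speed limit or range.

## Robot

A 6-joint arm with a two-finger parallel gripper is mounted at the origin on the work surface. World frame = base frame: x ahead of the robot, y to its left, z up, the work surface at z = 0. Lengths are in mm, angles in rad, forces in N, time in s.
With the tool pointing down it reaches from about 275 to 725 mm from the base axis. Payload 5.6 kg.
Tool frame: the origin (TCP) lies between the finger pads; the fingertips stand 17 mm ahead of it and the grasp point (between the pads) lies 2 mm behind it; z points along the fingers, y is the line along which they close (so a half turn about z gives the same grasp; the last joint's range is limited). The gripper opens to 85 mm and grips with 20 to 120 N. Pads are 22 mm wide; open, the fingers measure 114 mm over their backs; the gripper's body (76 mm by 85 mm) begins 54 mm behind the grasp point. The pads swing forward as they close: fully open they stand 13 mm farther back than shut.
Start: joints at [1.421, 0.255, 0.108, 0, -1.424, -0.285], TCP at [231.649, 498.83, 248.283] pointing down, gripper open.
Joint ranges: [-2.95, 2.95], [-1.21, 1.97], [-1.09, 1.5], [-2.87, 1.71], [-2.94, -0.07], [-3.05, 3.05]. Speed limits (rad/s): [2.57, 2.57, 3.14, 3.14, 3.14, 3.14].

## Interface

Orientations are given as a unit quaternion [x, y, z, w].
In Python, from bench import monitor, vision, ticket gives the robot as it stands.
- The arm moves only by the shell command python3 -m pendant 'ROWS' [OPENING]. ROWS is JSON, a list of rows, each an object with "offset": the shift along the tool's x, y, z in units of 30 mm (1.0 is 30 mm), a list of three; "spin": the turn about the tool's z in units of 8 degrees (1.0 is 8 degrees). A call has 1 to 20 rows; each row shifts and turns the commanded pose from where the row before left it, along the tool's axes as they then stand; what a row does not reach is not made up. A row lasts 1/10 s, in which the tool goes at most 50 mm and 8.59 degrees, less where a joint would pass 70% of its speed; a pose out of reach is approached as far as the arm can. A call is refused whole if a number of a shift passes 1 or a number of a turn 1, either way. A call with a gripper value outside its range is refused whole. OPENING is the finger opening in mm, from 0 to 85.4, set as the call begins (- or left out, the last holds). The fingers move at their own pace and stop on an object; the grip force is fixed at half the most. Time passes only in rows, so rows that do not move let the fingers close. It gives the time, the measured TCP pose, the force, the opening and the grip force at its end, in the units of the state.
- monitor.state(): the state, without advancing time (a new reading comes with each control period).
- vision.read_camera(name): name is "scene" or "top"; returns the picture (420x560x3 uint8, red, green, blue); there is no depth.
- vision.calibration(name): a dict with "vertical_fov" (degrees; the focal length in pixels is half the picture's height over the tangent of half this angle, whatever the lens; pixels are square), "cx", "cy" (the principal point, pixels), "k1" (the pictures are not rectified: a ray, as slopes to the right and down, at radius r is drawn at 1 + k1 r^2 times it, then the intrinsics apply), "camera_from_world" (4x4, takes a point from world to camera coordinates). Camera axes: x right, y up, looking along -z (the intrinsics and any distortion apply to the point x, -y, -z); pixel columns grow to the right and rows downward; lengths in mm; the calibration is good to about 2 mm. A picture is of the moment at which its call begins. calibration takes no time and is no camera call.
- ticket.job_done(): hands the job in; it is judged then, once.
The state is a dict: "t": time; "qpos": joint angles; "qvel": joint speeds; "joint_torque": joint torques, N m; "ee_pos": TCP position; "ee_rot": TCP orientation; "ft_force": force on the tool from outside, world axes, zero at the start; "torque": the same for the moment, N m; "opening": opening from 0.0 (shut) to 1.0 (fully open); "finger_force": force on a finger pad.
Only numpy, scipy, OpenCV 4.12 (cv2) and the standard library are available. Lean on these libraries where they do the work, as an engineer would, in place of code of your own. Each camera call takes 0.05 s, during which the arm holds its last target. There are 200 camera calls.

## Working session

There is one attempt and no reset: what is moved stays moved. The work goes in short steps, Python scripts to look and compute and a shell command to move; the robot and the scene stay as the last step left them, time stands still between calls to the robot, and variables do not carry over. Pictures are saved under pics/ and viewed, at most 10 in all, crops included, and the job is handed in when it is done.

```bash
ls; mkdir -p pics; python3 - <<'E'
from bench import monitor, vision
import cv2
for n in("scene","top"):
    cv2.imwrite(f"pics/{n}0.png",vision.read_camera(n)[:,:,::-1]); c=vision.calibration(n); print(c)
s=monitor.state(); print(s)
E
```

```text
pics
{'vertical_fov': 42.64529775864715, 'cx': 281.3733053393648, 'cy': 207.46900512298996, 'k1': -0.12193857712975323, 'camera_from_world': array([[-1.31929409e-01,  9.91064859e-01, -1.96233565e-02,
         7.91449490e+01],
       [-7.20699772e-01, -8.23093272e-02,  6.88343674e-01,
         2.97516754e+02],
       [ 6.80578041e-01,  1.04955323e-01,  7.25119239e-01,
        -1.73904180e+03],
       [ 0.00000000e+00,  0.00000000e+00,  0.00000000e+00,
         1.00000000e+00]])}
{'vertical_fov': 55.250547017767985, 'cx': 282.5807350642018, 'cy': 205.83405951736137, 'k1': -0.07609119678175524, 'camera_from_world': array([[-7.40550898e-03, -9.99831532e-01,  1.67948019e-02,
         9.14815130e-01],
       [ 9.98216570e-01, -6.39655959e-03,  5.93528762e-02,
        -5.23018882e+02],
       [-5.92354482e-02,  1.72043878e-02,  9.98095772e-01,
        -1.26178771e+03],
       [ 0.00000000e+00,  0.00000000e+00,  0.00000000e+00,
         1.00000000e+00]])}
{'t': 0.1, 'qpos': array([ 1.42059639e+00,  2.55695702e-01,  1.07158912e-01, -3.88825172e-04,
       -1.42386902e+00, -2.84601921e-01]), 'qvel': array([ 0.00050698, -0.00112153,  0.00357513,  0.00060761, -0.00066518,
       -0.0004897 ]), 'joint_torque': array([-3.07048889e-03, -3.87601483e+01,  2.38474524e+01,  5.37787244e+00,
       -3.76636890e-03,  4.27724757e-06]), 'ee_pos': array([231.46582717, 498.49391435, 247.49700847]), 'ee_rot': array([ 9.76454840e-01, -2.15720329e-01, -1.37822189e-04,  8.15837441e-04]), 'ft_force': array([-0.60928063,  0.22301663, -0.41396135]), 'torque': array([-0.02473319, -0.01554047, -0.04681931]), 'finger_force': 0.0, 'opening': 1.0003188261329479}
```

View pics/scene0.png

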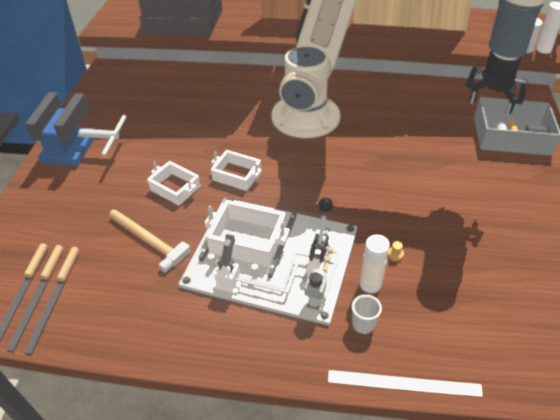

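View pics/top0.png

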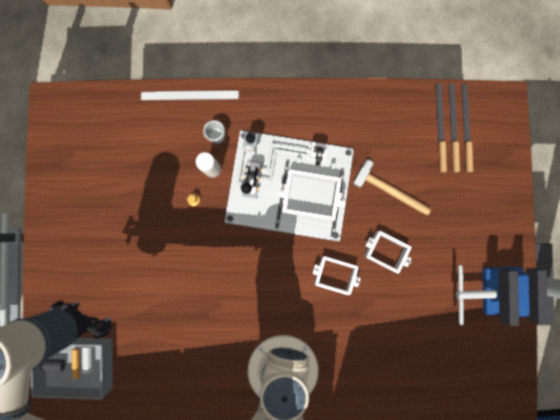

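The frame in the fixture is at top (312,191), scene (247,235). Two smaller look-alike frames lie loose at top (337,275) and (388,250). Only the one in the nest, between the rails and with the stated size, fits. I'll confirm that in an enlarged crop.

```bash
python3 - <<'E'
import cv2
a=cv2.imread("pics/top0.png")[122:248,215:365]; cv2.imwrite("pics/top0c.png",cv2.resize(a,None,fx=4.5,fy=4.5,interpolation=cv2.INTER_CUBIC))
a=cv2.imread("pics/scene0.png")[190:325,175:365]; cv2.imwrite("pics/scene0c.png",cv2.resize(a,None,fx=4,fy=4,interpolation=cv2.INTER_CUBIC))
E
```

```text
(no output)
```

View pics/top0c.png

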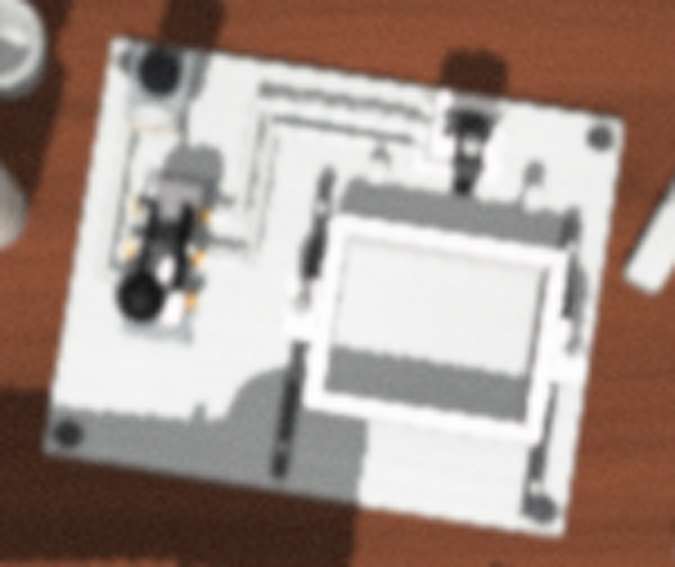

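View pics/scene0c.png

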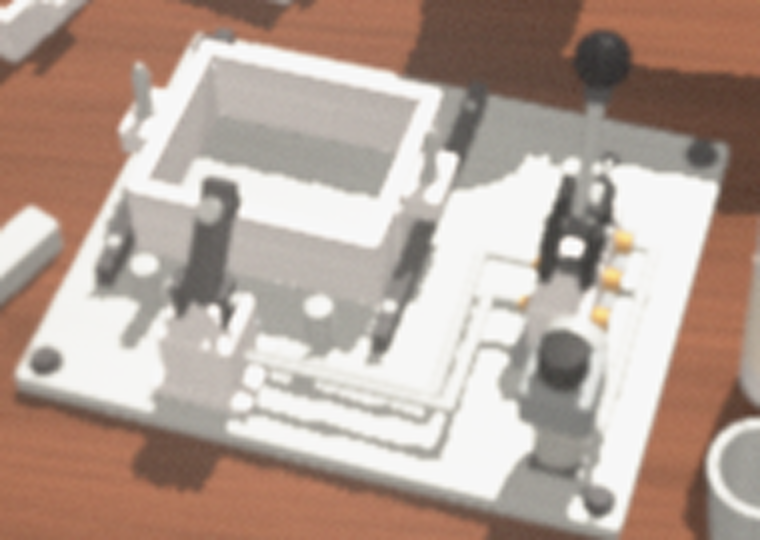

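The crops confirm the frame in the nest as the 160 mm one, short of the pins, with the lever leaning toward the robot and the clamp tilted up. Top-crop pixels: plate corners (113,38), (625,118), (565,535), (45,453); frame top corners (335,215), (568,255), (533,440), (305,402); knob (140,297). Next I fit the poses.

```bash
cat > h.py <<'E'
import numpy as np
from bench import vision
from scipy.optimize import least_squares
C={n:vision.calibration(n) for n in("scene","top")}
def proj(n,P):
    c=C[n]; P=np.atleast_2d(P); q=(np.c_[P,np.ones(len(P))]@c["camera_from_world"].T)[:,:3]
    f=210/np.tan(np.radians(c["vertical_fov"]/2)); u=q[:,0]/-q[:,2]; v=-q[:,1]/-q[:,2]
    k=1+c["k1"]*(u*u+v*v); return np.c_[c["cx"]+f*u*k,c["cy"]+f*v*k]
def fw(p,L):
    c,s=np.cos(p[2]),np.sin(p[2]); L=np.atleast_2d(np.array(L,float)); return np.c_[p[0]+c*L[:,0]-s*L[:,1],p[1]+s*L[:,0]+c*L[:,1],L[:,2]]
def crop(px,s,ox,oy): return (np.array(px,float)+.5)/s-.5+[ox,oy]
E
python3 - <<'E'
from h import *
t=lambda p:crop(p,4.5,215,122); s=lambda p:crop(p,4,175,190)
pl=[[150,185,15],[150,-185,15],[-150,-185,15],[-150,185,15]]
tp=t([(113,38),(625,118),(565,535),(45,453)]); sp=s([(620,535),(20,385),(728,148)]); spl=[pl[0],pl[1],pl[3]]
ft=t([(335,215),(568,255),(533,440),(305,402)]); fs=s([(385,248),(128,190),(440,88),(205,38)])
kt=t([(140,297)]); ks=s([(603,60)])
def fr(x,y): return [[x+65,y+80,75],[x+65,y-80,75],[x-65,y-80,75],[x-65,y+80,75]]
def kn(l): return [[105*np.sin(l-.45),120,85+105*np.cos(l-.45)]]
def parts(v,cams):
    r=[]
    f=fr(v[3],v[4])
    if "top" in cams: r+=[proj("top",fw(v,pl))-tp,proj("top",fw(v,f))-ft,proj("top",fw(v,kn(v[5])))-kt]
    if "scene" in cams: r+=[proj("scene",fw(v,spl))-sp,proj("scene",fw(v,[f[0],f[1],f[3],f[2]]))-fs,proj("scene",fw(v,kn(v[5])))-ks]
    return r
for cams in(["top"],["scene"],["top","scene"]):
    o=least_squares(lambda v:np.vstack(parts(v,cams)).ravel(),[560,0,-.15,-30,-70,0],x_scale=[10,10,.1,10,10,.1],loss="soft_l1")
    print(cams,o.x.round(3)); 
for r in parts(o.x,cams): print(r.round(1).tolist())
v=o.x
for L in([v[3]-65,-70,60],[-60,-70,60],[-46,120,180],[46,120,180]): print(L,fw(v,[L]).round(1), np.hypot(*fw(v,[L])[0,:2]).round())
E
```

```text
['top'] [ 5.90426e+02 -2.52650e+01 -1.64000e-01 -2.55790e+01 -6.97870e+01
 -5.00000e-03]
['scene'] [ 5.92865e+02 -2.64940e+01 -1.58000e-01 -3.05550e+01 -6.94970e+01
 -4.30000e-02]
['top', 'scene'] [ 5.91441e+02 -2.57790e+01 -1.62000e-01 -2.77260e+01 -6.97090e+01
 -1.30000e-02]
[[0.4, -0.1], [-0.3, -0.0], [-0.3, -0.7], [0.2, -0.4]]
[[-0.2, 0.3], [-0.4, -0.4], [1.3, 0.5], [-0.1, 0.8]]
[[0.7, 0.1]]
[[0.6, -0.3], [-1.4, -0.8], [0.5, -0.6]]
[[-1.0, -0.1], [0.0, 0.0], [1.1, 0.8], [0.0, 0.8]]
[[0.5, 0.3]]
[np.float64(-92.72610368750149), -70, 60] [[488.7 -79.9  60. ]] 495.0
[-60, -70, 60] [[520.9 -85.2  60. ]] 528.0
[-46, 120, 180] [[565.4 100.1 180. ]] 574.0
[46, 120, 180] [[656.2  85.2 180. ]] 662.0
```

Both cameras agree within about 2 mm: fixture at (591.4, -25.8), yaw -0.162, frame about 33 mm short, lever near 0. Now I align the tool with the fixture axes (tool x = fixture x, tool y = -fixture y) and go behind the near wall, staying high.

```bash
python3 -m pendant '[{"offset":[0,0,0],"spin":-0.978},{"offset":[0,0,0],"spin":-0.978},{"offset":[0.573,0.98,0],"spin":0},{"offset":[0.573,0.98,0],"spin":0},{"offset":[0.573,0.98,0],"spin":0},{"offset":[0.573,0.98,0],"spin":0},{"offset":[0.573,0.98,0],"spin":0},{"offset":[0.573,0.98,0],"spin":0},{"offset":[0.573,0.98,0],"spin":0},{"offset":[0.573,0.98,0],"spin":0},{"offset":[0.573,0.98,0],"spin":0},{"offset":[0.573,0.98,0],"spin":0},{"offset":[0.573,0.98,0],"spin":0},{"offset":[0.573,0.98,0],"spin":0},{"offset":[0.573,0.98,0],"spin":0},{"offset":[0.573,0.98,0],"spin":0},{"offset":[0.573,0.98,0],"spin":0},{"offset":[0.573,0.98,0],"spin":0},{"offset":[0.573,0.98,0],"spin":0},{"offset":[0.573,0.98,0],"spin":0}]' 85
cat >> h.py <<'E'
V=np.array([591.44,-25.78,-.162])
def st():
    from bench import monitor
    from scipy.spatial.transform import Rotation as R
    s=monitor.state(); d=s["ee_pos"]-[V[0],V[1],0]; c,n=np.cos(V[2]),np.sin(V[2])
    rot=lambda a:np.round([c*a[0]+n*a[1],-n*a[0]+c*a[1],a[2]],1)
    X=R.from_quat(s["ee_rot"]).as_matrix()
    print("t",round(s["t"],2),"tcp fix",rot(d),"F fix",rot(s["ft_force"]),"toolx yaw-fix",round(np.arctan2(X[1,0],X[0,0])-V[2],4),"z",X[:,2].round(3),"op",round(s["opening"],2))
E
python3 -c "from h import *;st()"
```

```text
t: 2.1
ee_pos: [451.9, -74.7, 248.0]
ee_rot: [0.997, -0.081, -0.0, -0.0]
ft_force: [0.7, 2.0, -0.2]
opening: 0.999
finger_force: 0.0
t 2.1 tcp fix [-129.8  -70.8  248. ] F fix [ 0.4  2.1 -0.2] toolx yaw-fix 0.0002 z [-0.001  0.    -1.   ] op 1.0
```

```bash
python3 -m pendant '[{"offset":[0,0,0.97],"spin":0},{"offset":[0,0,0.97],"spin":0},{"offset":[0,0,0.97],"spin":0},{"offset":[0,0,0.97],"spin":0},{"offset":[0,0,0.97],"spin":0},{"offset":[0,0,0.97],"spin":0},{"offset":[0,0,0.9],"spin":0},{"offset":[0,0,0],"spin":0}]' >/dev/null; python3 -c "
from h import *;st()
import cv2;a=vision.read_camera('scene')[130:320,140:360,::-1];cv2.imwrite('pics/s1.png',cv2.resize(a,None,fx=3,fy=3,interpolation=cv2.INTER_CUBIC))"
```

```text
t 2.9 tcp fix [-133.2  -70.2   43.4] F fix [-0.7 -0.7 -0.2] toolx yaw-fix -0.0006 z [-0.008 -0.001 -1.   ] op 1.0
```

View pics/s1.png

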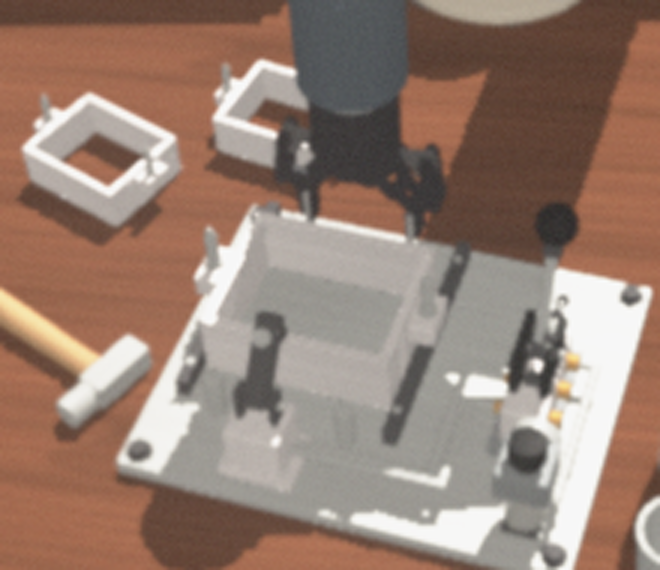

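Both open fingers stand just behind the near wall, at crop pixels (310,210) and (415,235), clear of the rails and the other frames. I push slowly and watch the force.

```bash
python3 -m pendant '[{"offset":[0.3,0,0],"spin":0},{"offset":[0.3,0,0],"spin":0},{"offset":[0.2,0,0],"spin":0},{"offset":[0.15,0,0],"spin":0},{"offset":[0.15,0,0],"spin":0},{"offset":[0.1,0,0],"spin":0},{"offset":[0.1,0,0],"spin":0}]' >/dev/null; python3 -c "from h import *;st()"
python3 -m pendant '[{"offset":[0.12,0,0],"spin":0},{"offset":[0.12,0,0],"spin":0},{"offset":[0.12,0,0],"spin":0},{"offset":[0.12,0,0],"spin":0}]' >/dev/null; python3 -c "from h import *;st()"
```

```text
t 3.65 tcp fix [-92.9 -69.9  46.7] F fix [-8.2 -1.4  5.9] toolx yaw-fix -0.0005 z [-0.004  0.    -1.   ] op 1.0
t 4.05 tcp fix [-78.5 -69.9  46.7] F fix [-8.6  0.3  5.8] toolx yaw-fix -0.0005 z [-0.004  0.    -1.   ] op 1.0
```

```bash
python3 -m pendant '[{"offset":[0.08,0,0],"spin":0},{"offset":[0.06,0,0],"spin":0},{"offset":[0,0,0],"spin":0}]' >/dev/null; python3 -c "from h import *;st()"
python3 -m pendant '[{"offset":[0.06,0,0],"spin":0},{"offset":[0,0,0],"spin":0}]' >/dev/null; python3 -c "from h import *;st()"
```

```text
t 4.35 tcp fix [-74.9 -69.9  46.6] F fix [-9.  -0.1  6.4] toolx yaw-fix -0.0006 z [-0.005  0.    -1.   ] op 1.0
t 4.55 tcp fix [-74.8 -70.   46.3] F fix [-13.8   1.1  10.6] toolx yaw-fix -0.0008 z [-0.009  0.001 -1.   ] op 0.99
```

```bash
python3 -m pendant '[{"offset":[0.06,0,0],"spin":0},{"offset":[0,0,0],"spin":0},{"offset":[0.06,0,0],"spin":0},{"offset":[0,0,0],"spin":0}]' >/dev/null; python3 -c "
from h import *;st()
import cv2;a=vision.read_camera('scene')[190:320,180:320,::-1];cv2.imwrite('pics/s2.png',cv2.resize(a,None,fx=4.5,fy=4.5,interpolation=cv2.INTER_CUBIC))"
```

```text
t 4.95 tcp fix [-74.8 -70.1  45.9] F fix [-26.3   4.1  18.7] toolx yaw-fix -0.0012 z [-0.016  0.001 -1.   ] op 0.99
```

View pics/s2.png

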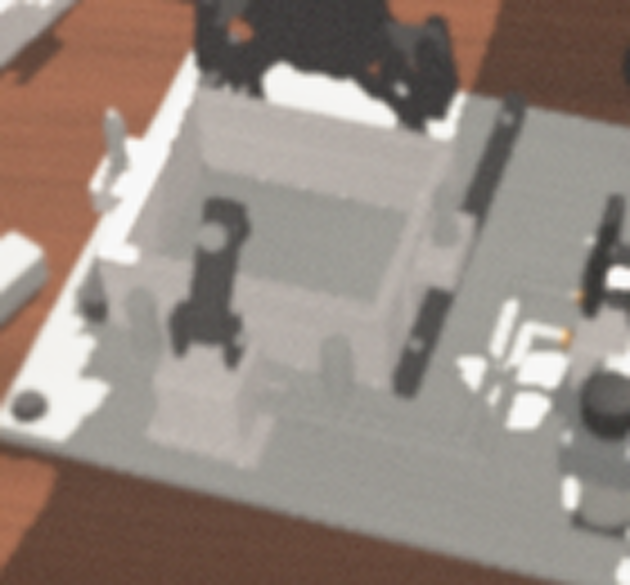

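The frame is against both pins, at crop (140,325) and (335,365), and stood firm under 26 N. Now I retract, rise, shut the fingers and go near the lever.

```bash
python3 -m pendant '[{"offset":[-0.5,0,0],"spin":0},{"offset":[-0.5,0,0],"spin":0},{"offset":[-0.6,0,0],"spin":0},{"offset":[0,0,-0.98],"spin":0},{"offset":[0,0,-0.98],"spin":0},{"offset":[0,0,-0.98],"spin":0},{"offset":[0,0,-0.98],"spin":0},{"offset":[0,0,-0.98],"spin":0},{"offset":[0,0,-0.98],"spin":0},{"offset":[0,0,-0.98],"spin":0}]' >/dev/null
python3 -m pendant '[{"offset":[0,-0.9,0],"spin":0},{"offset":[0,-0.9,0],"spin":0},{"offset":[0,-0.9,0],"spin":0},{"offset":[0,-0.9,0],"spin":0},{"offset":[0,-0.9,0],"spin":0},{"offset":[0,-0.9,0],"spin":0},{"offset":[0,-0.9,0],"spin":0},{"offset":[0,0,0],"spin":0}]' 0 >/dev/null; python3 -c "
from h import *;st()
import cv2;a=vision.read_camera('top')[122:248,215:365,::-1];cv2.imwrite('pics/t2.png',cv2.resize(a,None,fx=4.5,fy=4.5,interpolation=cv2.INTER_CUBIC))"
```

```text
t 6.8 tcp fix [-114.9  122.2  252.6] F fix [-0.9 -0.3 -0.1] toolx yaw-fix 0.0027 z [ 0.     0.001 -1.   ] op 0.0
```

View pics/t2.png

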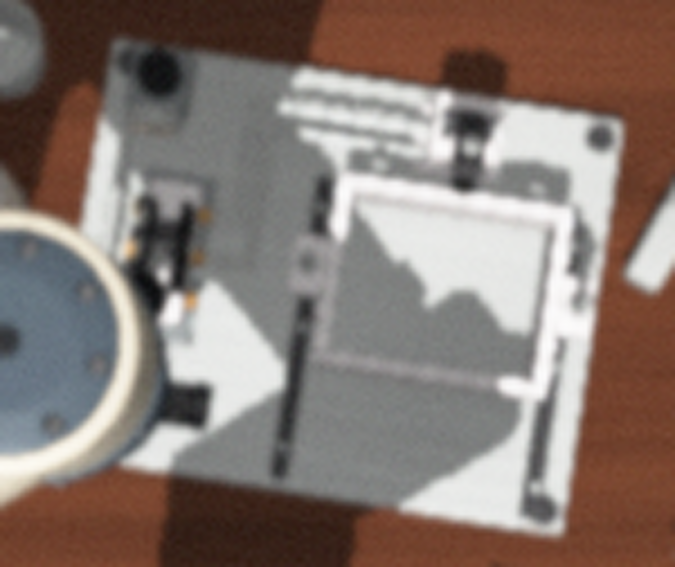

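The frame's far edge runs from (342,172) to (572,208), parallel to the plate edge, so it is home and square. Next I lower to knob height and approach.

```bash
python3 -m pendant '[{"offset":[0,0.07,0.75],"spin":0},{"offset":[0,0,0.75],"spin":0},{"offset":[0,0,0.75],"spin":0},{"offset":[0.3,0,0],"spin":0},{"offset":[0.3,0,0],"spin":0},{"offset":[0.2,0,0],"spin":0},{"offset":[0.15,0,0],"spin":0},{"offset":[0.15,0,0],"spin":0}]' >/dev/null; python3 -c "from h import *;st()"
python3 -m pendant '[{"offset":[0.15,0,0],"spin":0},{"offset":[0.15,0,0],"spin":0},{"offset":[0.15,0,0],"spin":0}]' >/dev/null; python3 -c "from h import *;st()"
```

```text
t 7.65 tcp fix [-81.3 117.6 185.7] F fix [-0.   0.1 -0.5] toolx yaw-fix 0.0001 z [ 0.001  0.001 -1.   ] op 0.0
t 7.95 tcp fix [-71.2 117.5 185.3] F fix [-11.5   1.8   8.6] toolx yaw-fix 0.0007 z [-0.005  0.001 -1.   ] op 0.0
```

```bash
python3 -m pendant '[{"offset":[0.17,-0.04,0],"spin":0},{"offset":[0.17,-0.03,0],"spin":0},{"offset":[0.17,0,0],"spin":0},{"offset":[0.17,0,0],"spin":0},{"offset":[0.17,0,0],"spin":0},{"offset":[0.17,0,0],"spin":0},{"offset":[0.17,0,0],"spin":0}]' >/dev/null; python3 -c "from h import *;st()"
python3 -m pendant '[{"offset":[0.17,0,0],"spin":0},{"offset":[0.17,0,0],"spin":0},{"offset":[0.17,0,0],"spin":0},{"offset":[0.17,0,0],"spin":0},{"offset":[0.17,0,0],"spin":0}]' >/dev/null; python3 -c "from h import *;st()"
```

```text
t 8.65 tcp fix [-32.4 119.6 184.8] F fix [ 0.3  0.1 -0.1] toolx yaw-fix 0.0002 z [ 0. -0. -1.] op 0.0
t 9.15 tcp fix [ -6.9 119.6 185. ] F fix [-1.   0.2 -0.7] toolx yaw-fix 0.0003 z [ 0. -0. -1.] op -0.0
```

```bash
python3 -m pendant '[{"offset":[0.15,0,0],"spin":0},{"offset":[0.15,0,0],"spin":0},{"offset":[0.15,0,0],"spin":0},{"offset":[0.1,0,0],"spin":0},{"offset":[0.1,0,0],"spin":0}]' >/dev/null; python3 -c "from h import *;st()"
python3 -m pendant '[{"offset":[0.08,0,0],"spin":0},{"offset":[0.08,0,0],"spin":0},{"offset":[0,0,0],"spin":0}]' >/dev/null; python3 -c "from h import *;st()"
```

```text
t 9.65 tcp fix [ 12.4 119.7 184.9] F fix [-0.6  0.8  0.9] toolx yaw-fix 0.0003 z [ 0.  0. -1.] op 0.0
t 9.95 tcp fix [ 15.8 119.6 184.8] F fix [-4.9 -0.7  1.3] toolx yaw-fix 0.0004 z [-0.003  0.    -1.   ] op -0.0
```

```bash
python3 -m pendant '[{"offset":[0.06,0,0],"spin":0},{"offset":[0,0,0],"spin":0}]' >/dev/null; python3 -c "from h import *;st()"
python3 -m pendant '[{"offset":[-0.3,0,0],"spin":0},{"offset":[-0.6,0,0],"spin":0},{"offset":[-0.9,0,0],"spin":0},{"offset":[-0.9,0,0],"spin":0},{"offset":[-0.9,0,0],"spin":0},{"offset":[-0.9,0,-0.5],"spin":0},{"offset":[-0.9,0,-0.9],"spin":0},{"offset":[-0.9,0,-0.9],"spin":0},{"offset":[0,0,0],"spin":0},{"offset":[0,0,0],"spin":0}]' >/dev/null; python3 -c "
from h import *;st()
import cv2;a=vision.read_camera('scene')[180:330,170:370,::-1];cv2.imwrite('pics/s3.png',cv2.resize(a,None,fx=4,fy=4,interpolation=cv2.INTER_CUBIC))"
```

```text
t 10.15 tcp fix [ 16.1 119.6 184.7] F fix [-9.8  1.4  3.7] toolx yaw-fix 0.0006 z [-0.006  0.    -1.   ] op -0.0
t 11.15 tcp fix [-170.5  119.9  255. ] F fix [ 0.1  0.6 -0.6] toolx yaw-fix 0.0013 z [ 0.003  0.002 -1.   ] op 0.0
```

View pics/s3.png

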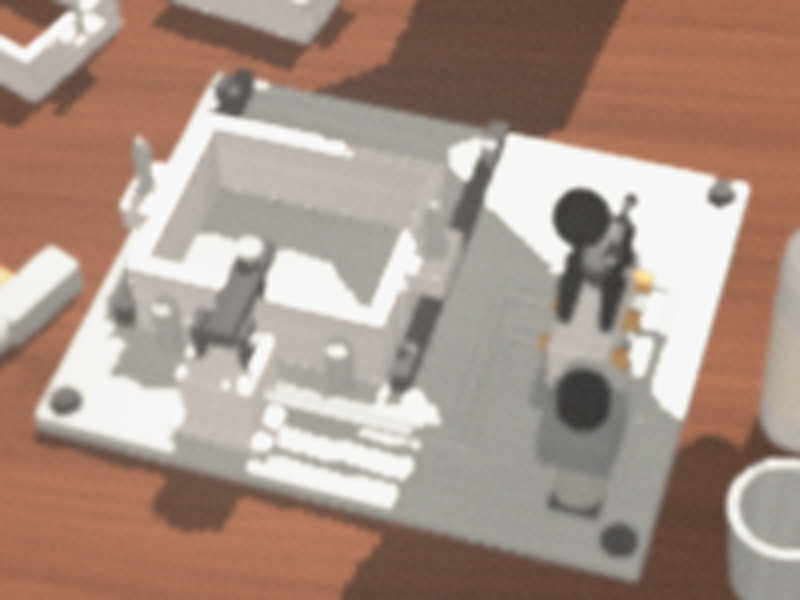

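The clamp arm is down on the frame's far wall at (235,300), and the lever leans away with its knob at (581,217). I check the lever angle numerically before handing in.

```bash
python3 -c "
from h import *
print(crop([(581,217)],4,170,180))
for l in(.45,.8,.85,.9): print(l,proj('scene',fw(V,[[105*np.sin(l-.45),120,85+105*np.cos(l-.45)]])))
P=fw(V,[[70,10,75],[70,-150,75]]);print((proj('scene',P)-[170,180])*4)
"
```

```text
[[314.875 233.875]]
0.45 [[320.99374241 216.39556556]]
0.8 [[316.84608142 230.25530558]]
0.85 [[316.25867537 232.49294833]]
0.9 [[315.67809334 234.77588366]]
[[381.83184166 328.48381906]
 [125.34646378 268.86802021]]
```

The lever measures about 0.88, which matches the 0.90 stop notch. The frame's far corners lie where the home pose predicts, about (382,328) and (125,269).

```bash
python3 -c "
from bench import ticket
print(ticket.job_done())"
```

```text
the job is handed in; nothing more can be done
None
```

The job is handed in: the frame sits home against both stop pins, the lever is at its far stop, and the camera shows the clamp down on the frame; robot time was about 11 s.

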